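# Bolt the document box on the study desk

### The job

The blue document box on the desk is shut but not bolted. With a fingertip, push its red knob along the long leg of the L-shaped slot to the corner and then sideways into the short leg, right to its end, so that the bolt is shot into the brass keeper and cannot slide back. Only push the knob, do not pull it up, and leave the glue stick, tape roll, bottle and cup standing where they are.

Things in the scene. Friction and masses are not known exactly. Their poses are not given: they have to be found in the camera images.
- docbox: Blue steel document box, shut, fixed, 220 (x) by 300 (y) by 80 mm high. Origin: centre of its underside, z up. Brass keeper on the lid at the +y edge, x -50 to -10, y 125 to 140, up to 98 mm high. White guide plate on the lid, x -55 to 35, y -90 to 30 mm, its top 94 mm above the desk, with an L-shaped slot 16 mm wide.
- slot_corner (a point): Where the knob's axis stands at the corner of the slot, at the plate's top: x -30, y 5, z 94 mm in the box's frame (axes as the box). The long leg runs straight here from x -30, y -65 mm, along the box's +y.
- slot_end (a point): Where the knob's axis stands at the end of the short leg, at the plate's top: x 10, y 5, z 94 mm in the box's frame. The short leg runs straight here from the corner, along the box's +x, 40 mm.
- knob_mid (a point): Centre (half-way up) of the red knob: an upright cylinder of 26 mm diameter and 28 mm height, from 98 to 126 mm above the desk, on a 12 mm steel pin that rides in the slot. Its axes are those of the box. It stays upright, slides where pushed with about 1.5 to 4 N and stays where it is left. It starts in the first 20 mm of the long leg.
- bolt (a joint): Travel of the bolt and knob along the long leg, towards the box's +y, in m: 0 at the start of the leg, 0.070 at the corner (firm stop). In the short leg it cannot go back by more than 2 mm.
- follower (a joint): Travel of the knob along the short leg, towards the box's +x, in m: 0 in the long leg, 0.040 at the end of the short leg (firm stop). Blocked by the plate (2 mm of play) until the knob has reached the corner.
- knob (a joint): How far the knob is pulled up from its seat, in m: 0 when seated; a spring draws it back (about 5 N at 5 mm). It should stay at 0.
- glue_mid (a point): Glue stick standing on the lid on the +x side of the guide plate, white with an orange cap, 26 mm diameter, 70 mm high; point: its centre. Leave alone.
- tape_mid (a point): Green tape roll lying flat on the lid on the +x side of the guide plate, 48 mm diameter, 18 mm high; point: its centre. It may have changed places with the glue stick. Leave alone.
- tea_mid (a point): Amber tea bottle with a white cap standing on the desk behind the box, 64 mm diameter, 190 mm high; point: its centre, half-way up. Leave alone.
- mug_mid (a point): White cup standing on the desk behind the box, 76 mm diameter, 70 mm high; point: its centre, half-way up. It may have changed places with the bottle. Leave alone.
Things that resemble listed ones, but are neither listed nor needed, are in the scene too. Of the things shaped like the part that bears tape_mid, the green one is meant.

How it is judged (in metres and radians):
On the way, in this order (a step that is already met when the one before it is completed fails the run):
1. the knob is at the corner of the slot, not yet in the short leg (value of joint bolt above 0.065 m and value of joint follower below 0.012 m).
2. the knob is at the end of the short leg (value of joint bolt above 0.065 m and value of joint follower above 0.036 m), for 0.1 s.
At the end, for the whole second after the job is handed in: The bolt is out to within 5 mm of its full 70 mm, the knob is within 4 mm of the end of the short leg, seated and at rest; glue stick, tape roll, bottle and cup are upright and within 25 mm of where they started (all of step 2 and value of joint knob below 0.002 m and velocity of joint bolt between -0.01 and 0.01 m/s and velocity of joint follower between -0.01 and 0.01 m/s and distance of each of glue_mid, tape_mid, tea_mid, mug_mid from where it was at the start of the episode below 0.025 m and angle between each of glue_mid, tape_mid, tea_mid, mug_mid's own z axis and vertical below 0.3 rad); the robot touches nothing.
It fails at once if the glue stick is moved more than 25 mm or tipped over (distance of glue_mid from where it was at the start of the episode above 0.025 m or angle between glue_mid's own z axis and vertical above 0.5 rad).
It fails at once if the tape roll is moved more than 25 mm or tipped over (distance of tape_mid from where it was at the start of the episode above 0.025 m or angle between tape_mid's own z axis and vertical above 0.5 rad).
It fails at once if the tea bottle is moved more than 25 mm or tipped over (distance of tea_mid from where it was at the start of the episode above 0.025 m or angle between tea_mid's own z axis and vertical above 0.5 rad).
It fails at once if the white cup is moved more than 25 mm or tipped over (distance of mug_mid from where it was at the start of the episode above 0.025 m or angle between mug_mid's own z axis and vertical above 0.5 rad).
It fails at once if the knob is pulled up by more than 5 mm (value of joint knob above 0.005 m).
It also fails if it takes over 42 s, if anything falls off the work surface, if the arm or the gripper's body presses on something with over 40 N, if the wrist force passes 120 N, or if a joint passes its speed limit or range.

### The arm

A 7-joint arm with a two-finger parallel gripper is mounted at the origin on the work surface. World frame = base frame: x ahead of the robot, y to its left, z up, the work surface at z = 0. Lengths are in mm, angles in rad, forces in N, time in s.
With the tool pointing down it reaches from about 400 to 875 mm from the base axis. Payload 4.4 kg.
Tool frame: the origin (TCP) lies midway between the tips of the shut fingers; the grasp point (between the pads) lies 19 mm behind it (ctrl.pinch_z is the distance from the TCP to the grasp point, in mm); z points along the fingers, y is the line along which they close (so a half turn about z gives the same grasp; the last joint's range is limited). The gripper opens to 85 mm and grips with 20 to 120 N. Pads are 22 mm wide; open, the fingers measure 114 mm over their backs; the gripper's body (76 mm by 85 mm) begins 54 mm behind the grasp point. The pads swing forward as they close: fully open they stand 13 mm farther back than shut.
Start: joints at [-1.372, 0.628, 0.038, 1.517, -0.027, 0.996, -0.02], TCP at [170.091, 627.365, 231.313] pointing down, gripper open.
Joint ranges: [-3.06, 3.06], [-0.37, 2.12], [-1.25, 1.32], [0.18, 2.47], [-1.1, 4.24], [0.23, 1.98], [-2.94, 2.94]. Speed limits (rad/s): [2.57, 2.57, 3.14, 3.14, 3.14, 3.14, 3.14].

### API

Orientations are given as [roll, pitch, yaw] about the fixed x, y, z axes, in that order (R = Rz(yaw) Ry(pitch) Rx(roll)).
In Python, from cell import read_state, cams, order, ctrl gives the robot as it stands.
- The arm moves only by the tool move_arm, never from a script. Its argument "targets" is text: rows parted by semicolons, each of 7 numbers parted by spaces: the gripper's target within -1 to 1 (fully open at 1, half-way at 0, shut at -1), then the shift along the tool's x, y, z in cm, then the turn, a rotation vector about the tool's x, y, z in degrees. A call has 1 to 5 rows; each row shifts and turns the commanded pose from where the row before left it, along the tool's axes as they then stand; what a row does not reach is not made up. A row lasts 1/12 s, in which the tool goes at most 41.7 mm and 7.16 degrees, less where a joint would pass 70% of its speed; a pose out of reach is approached as far as the arm can. A call with a gripper value outside its range is refused whole. The fingers move at their own pace and stop on an object; the grip force is fixed at half the most. Time passes only in rows, so rows that do not move let the fingers close. It gives the time, the measured TCP pose, the force, the opening and the grip force at its end, in the units of the state.
- read_state(): the state, without advancing time (a new reading comes with each control period).
- cams.get_image(name): name is "side" or "top"; returns a dict with "color" (420x560x3 uint8, red, green, blue), "fovy" (degrees; the focal length in pixels is half the picture's height over the tangent of half this angle, whatever the lens; pixels are square), "cx", "cy" (the principal point, pixels), "rvec" (rotation vector, rad) and "tvec" (3), from world to camera coordinates, as OpenCV has them. Camera axes: x right, y down, z forward; pixel columns grow to the right and rows downward; lengths in mm; the calibration is good to about 2 mm. A picture is of the moment at which its call begins. There is no depth.
- order.finish_job(): hands the job in; it is judged then, once.
The state is a dict: "clock": time; "qpos": joint angles; "qd": joint speeds; "tau": joint torques, N m; "eef_pos": TCP position; "tool_rot": TCP orientation; "force": force on the tool from outside, world axes, zero at the start; "torque": the same for the moment, N m; "width": finger opening in mm; "gripper_force": force on a finger pad.
Only numpy, scipy, OpenCV 4.12 (cv2) and the standard library are available. Lean on these libraries where they do the work, as an engineer would, in place of code of your own. Each camera call takes 0.05 s, during which the arm holds its last target. There are 200 camera calls.

## Working session

There is one attempt and no reset: what is moved stays moved. The work goes in short steps, Python scripts to look and compute and a tool call to move; the robot and the scene stay as the last step left them, time stands still between calls to the robot, and variables do not carry over. Pictures are saved under pics/ and viewed, at most 10 in all, crops included, and the job is handed in when it is done.

Besides the shell and the picture viewer there is one more tool, called after ">>>" as name(argument=value, ...) on one line, values as JSON. move_arm: Moves the arm, as the interface text tells. Its arguments: {"type":"object","properties":{"targets":{"type":"string"}},"required":["targets"]}

```bash
mkdir -p pics; cat > h.py <<'E'
import numpy as np,cv2
from cell import read_state,cams,order,ctrl
def get(n,f=None):
    d=cams.get_image(n)
    if f: cv2.imwrite('pics/'+f,d['color'][:,:,::-1])
    return d
def ray(d,u,v):
    f=d['color'].shape[0]/2/np.tan(np.radians(d['fovy'])/2)
    R=cv2.Rodrigues(np.array(d['rvec'],float))[0]; t=np.array(d['tvec'],float).ravel()
    return -R.T@t, R.T@np.array([(u-d['cx'])/f,(v-d['cy'])/f,1])
def onz(d,u,v,z):
    o,r=ray(d,u,v); return o+r*(z-o[2])/r[2]
def proj(d,P):
    f=d['color'].shape[0]/2/np.tan(np.radians(d['fovy'])/2)
    K=np.array([[f,0,d['cx']],[0,f,d['cy']],[0,0,1.]])
    return cv2.projectPoints(np.array(P,float).reshape(-1,1,3),np.array(d['rvec'],float),np.array(d['tvec'],float),K,None)[0][:,0]
E
python3 -c "
from h import *
get('top','t1.png');d=get('side','s1.png');print(d['fovy'],ray(d,280,210),read_state())"
```

```text
44.78670622500523 (array([ 450.86963111, -603.47349916,  756.3275262 ]), array([ 0.24288495,  0.67238978, -0.69931392])) {'clock': 0.1, 'qpos': array([-1.3718356 ,  0.62925735,  0.03844468,  1.51828314, -0.02698963,
        0.99629318, -0.02001444]), 'qd': array([-1.04280633e-03, -1.70830979e-03,  1.67722833e-03, -3.50161601e-03,
       -2.05879397e-04,  9.56527690e-04, -9.60941661e-05]), 'tau': array([ 3.80410362e-03, -5.64526248e+01,  1.23039432e+00, -1.93972939e+01,
        1.12068438e-02,  5.43564936e-03,  8.09902332e-06]), 'eef_pos': array([169.91636641, 626.81090896, 230.4737958 ]), 'tool_rot': array([-3.13986982e+00,  2.65832006e-05,  2.87682288e+00]), 'force': array([-0.4982356 , -1.14441313, -0.08245985]), 'torque': array([-0.01067915,  0.01602118,  0.06715086]), 'gripper_force': 0.0, 'width': 86.01588276362547}
```

View pics/t1.png

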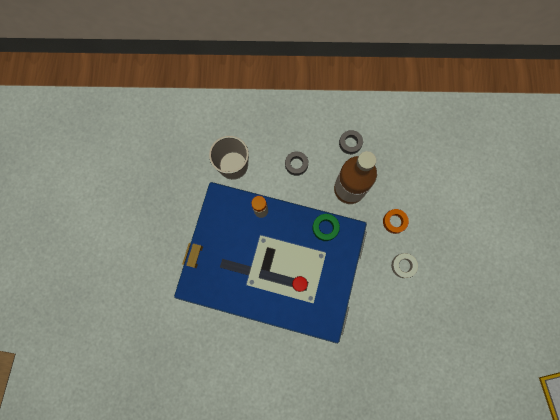

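View pics/s1.png

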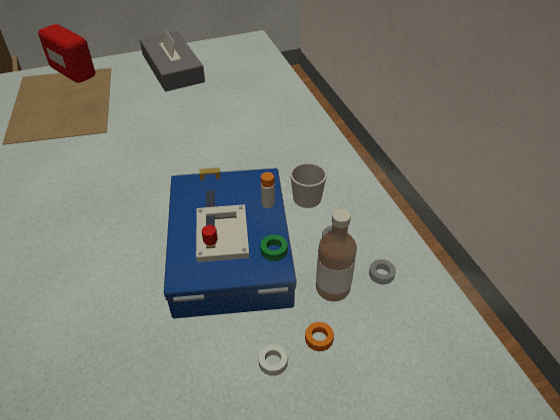

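Top view: red knob at (300,284) on the white plate, brass keeper at (193,256), short leg up-left to (268,252), glue (259,205), green tape (326,227), bottle (355,180), cup (230,157). Candidates for the knob: red cylinder (300,284), orange glue cap (259,205), orange ring (396,221), red pack far off (side view 67,53). The knob is the red one on the plate. Candidate for the tape: the green ring; grey, orange and white rings are decoys.

```bash
cat >> h.py <<'E'
def blob(d,lo,hi,roi=None):
    m=cv2.inRange(cv2.cvtColor(d['color'],cv2.COLOR_RGB2HSV),lo,hi)
    if roi:
        x0,y0,x1,y1=roi; k=np.zeros_like(m); k[y0:y1,x0:x1]=255; m&=k
    c=cv2.findContours(m,cv2.RETR_EXTERNAL,cv2.CHAIN_APPROX_NONE)[0]
    return max(c,key=cv2.contourArea)
E
cat > m.py <<'E'
from h import *
t=get('top'); s=get('side')
print('cam',ray(t,280,210)[0].round())
c=blob(t,(15,10,120),(45,110,255),(240,230,335,308))
r=cv2.minAreaRect(c); print(r,cv2.contourArea(c))
P=np.array([onz(t,u,v,94) for u,v in cv2.boxPoints(r)]); print('plate',P.round(1),np.linalg.norm(np.diff(P,axis=0),axis=1))
b=blob(t,(105,120,50),(125,255,255)); rb=cv2.minAreaRect(b)
B=np.array([onz(t,u,v,80) for u,v in cv2.boxPoints(rb)]);print('lid',B.round(1),np.linalg.norm(np.diff(B,axis=0),axis=1))
# long direction: towards keeper
e=sorted([P[1]-P[0],P[2]-P[1]],key=np.linalg.norm)[1]
k=onz(t,193,256,98)
ctr=P.mean(0); ey=e/np.linalg.norm(e); ey*=np.sign(ey@(k-ctr)); ex=np.array([ey[1],-ey[0],0])
ec=sorted([B[1]-B[0],B[2]-B[1]],key=np.linalg.norm)[1];
print('ex',ex,'ey',ey,'yaw',np.degrees(np.arctan2(ex[1],ex[0])),'lid long deg',np.degrees(np.arctan2(ec[1],ec[0])))
O=ctr+10*ex+30*ey; O[2]=0
print('origin plate',O,'lid',B.mean(0)) 
def w(x,y,z):return O+x*ex+y*ey+[0,0,z]
for n,p in dict(start=(-30,-65,94),corner=(-30,5,94),end=(10,5,94),keeper=(-30,132,98)).items(): print(n,w(*p).round(1),proj(t,w(*p)).round(),proj(s,w(*p)).round())
def loc(p): return np.array([(p-O)@ex,(p-O)@ey])
kt=blob(t,(0,170,90),(6,255,255)); 
(u,v),q=cv2.minEnclosingCircle(kt);p=onz(t,u,v,124);print('knob',u,v,q,p.round(1),loc(p))
ks=blob(s,(0,170,60),(6,255,255),(190,215,230,260)); m=cv2.moments(ks);uv=m['m10']/m['m00'],m['m01']/m['m00'];p=onz(s,*uv,112);print('knob side',uv,p.round(1),loc(p))
print('edge pts plate side view?')
for n,uv,z in [('glue',(259,204),150),('tape',(326,227),98),('mug',(230,152),70),('bottle cap',(367,160),190)]:
    p=onz(t,*uv,z);print(n,p.round(),loc(p).round())
crop=cv2.resize(t['color'][170:350,165:375],None,fx=3.3,fy=3.3)
cv2.imwrite('pics/crop1.png',crop[:,:,::-1])
E
python3 m.py
```

```text
cam [523.  23. 817.]
((286.0975341796875, 268.7593688964844), (69.11799621582031, 51.4036979675293), 14.931418418884277) 3378.0
plate [[535.5  93.   94. ]
 [622.8  72.8  94. ]
 [593.6 -45.6  94. ]
 [507.8 -22.9  94. ]] [ 89.59899384 121.93097609  88.7059267 ]
lid [[ 511.5  221.4   80. ]
 [ 729.6  175.3   80. ]
 [ 649.4 -127.7   80. ]
 [ 440.9  -66.8   80. ]] [222.96585651 313.45979723 217.19865475]
ex [ 0.97083362 -0.2397542   0.        ] ey [ 0.2397542   0.97083362 -0.        ] yaw -13.872033696280798 lid long deg -104.83145641243772
origin plate [581.83820211  51.05162933   0.        ] lid [582.83696333  50.54232431  80.        ]
start [537.1  -4.9  94. ] [[303. 285.]] [[210. 244.]]
corner [553.9  63.1  94. ] [[264. 274.]] [[210. 216.]]
end [592.7  53.5  94. ] [[270. 252.]] [[231. 214.]]
keeper [584.4 186.4  98. ] [[194. 255.]] [[209. 170.]]
knob 299.441162109375 283.441162109375 7.462217807769775 [538.9   1.5 124. ] [-29.79925499 -58.41971508]
knob side (208.9156429156429, 234.08190008190007) [539.    2.4 112. ] [-29.90508723 -57.52505991]
edge pts plate side view?
glue [667.  71. 150.] [78. 40.]
tape [639. -45.  98.] [ 78. -80.]
mug [785. 136.  70.] [177. 131.]
bottle cap [ 733. -101.  190.] [ 183. -112.]
```

View pics/crop1.png

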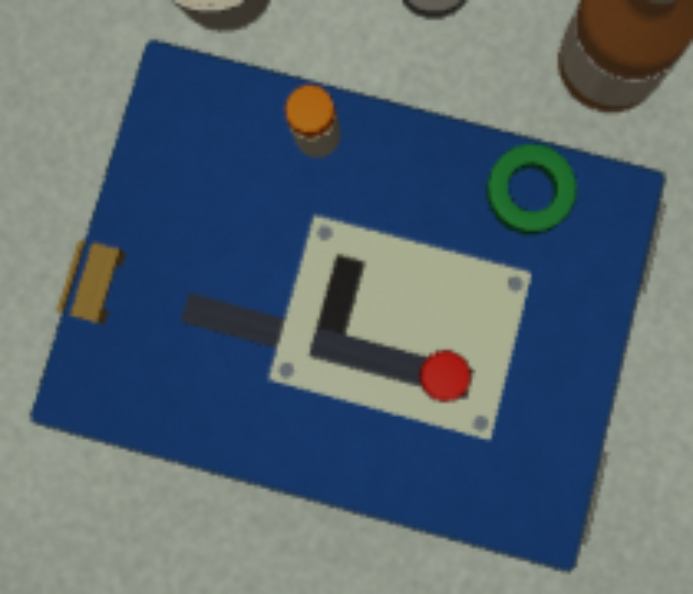

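The crop confirms the red knob near the start of the long leg, with the slot corner at crop (325,345). The tool is already aligned with the box: tool x ≈ -box x and tool y ≈ box y. I'll close the gripper and travel to a point behind the knob at height.

>>> move_arm(targets="-1 -2 -2.1 0 0 0 0; -1 -2 -2.1 0 0 0 0; -1 -2 -2.1 0 0 0 0; -1 -2 -2.1 0 0 0 0; -1 -2 -2.1 0 0 0 0")

```text
clock: 0.62
eef_pos: [239.6, 498.5, 231.2]
tool_rot: [-3.141, 0.0, 2.877]
force: [0.7, 1.1, -0.5]
width: 25.7
gripper_force: 0.0
```

>>> move_arm(targets="-1 -2 -2.1 0 0 0 0; -1 -2 -2.1 0 0 0 0; -1 -2 -2.1 0 0 0 0; -1 -2 -2.1 0 0 0 0; -1 -2 -2.1 0 0 0 0")

```text
clock: 1.03
eef_pos: [308.6, 371.0, 231.3]
tool_rot: [3.142, -0.0, 2.877]
force: [0.9, 0.5, -0.4]
width: 0.2
gripper_force: 0.0
```

>>> move_arm(targets="-1 -2 -2.1 0 0 0 0; -1 -2 -2.1 0 0 0 0; -1 -2 -2.1 0 0 0 0; -1 -2 -2.1 0 0 0 0; -1 -2 -2.1 0 0 0 0")

```text
clock: 1.45
eef_pos: [377.6, 243.5, 231.4]
tool_rot: [3.141, 0.0, 2.877]
force: [0.3, 0.4, -0.5]
width: -0.0
gripper_force: 0.0
```

>>> move_arm(targets="-1 -2 -2.1 0 0 0 0; -1 -2 -2.1 0 0 0 0; -1 -2 -2.1 0 0 0 0; -1 -2 -2.1 0 0 0 0; -1 -2 -2.1 0 0 0 0")

```text
clock: 1.87
eef_pos: [446.7, 116.0, 231.4]
tool_rot: [3.141, 0.0, 2.877]
force: [-0.5, -0.2, 0.1]
width: -0.5
gripper_force: 0.0
```

>>> move_arm(targets="-1 -2 -2.1 0 0 0 0; -1 -2 -2.1 0 0 0 0; -1 -2 -2.1 0 0 0 0; -1 -2 -2.1 0 0 0 0; -1 0 0 0 0 0 0")

```text
clock: 2.28
eef_pos: [504.1, 8.8, 231.5]
tool_rot: [-3.139, 0.004, 2.869]
force: [0.4, 0.1, -0.1]
width: -0.2
gripper_force: 0.0
```

>>> move_arm(targets="-1 -1.7 -2 0 0 0 0; -1 -1.7 -2 0 0 0 0; -1 0 0 0 0 0 0; -1 0 0 0 0 0 0")

```text
clock: 2.62
eef_pos: [523.9, -33.4, 231.1]
tool_rot: [-3.141, -0.0, 2.874]
force: [-0.2, 0.3, -0.2]
width: -0.2
gripper_force: 0.0
```

>>> move_arm(targets="-1 0 0 2.5 0 0 0; -1 0 0 2.5 0 0 0; -1 0 0 0 0 0 0; -1 0 0 0 0 0 0")

```text
clock: 2.95
eef_pos: [522.5, -30.9, 180.6]
tool_rot: [-3.141, -0.003, 2.878]
force: [0.0, 0.2, 1.0]
width: 0.1
gripper_force: 0.0
```

```bash
python3 -c "
from h import *
print(read_state()['eef_pos'],read_state()['tool_rot'])
t=get('top')['color'];s=get('side')['color']
c=lambda a,x,y:cv2.resize(a[y:y+150,x:x+200],None,fx=2.6,fy=2.6) 
a=np.vstack([cv2.resize(t[190:340,170:370],(400,300)),cv2.resize(s[150:300,140:340],(400,300))])
cv2.imwrite('pics/c2.png',a[:,:,::-1])"
```

```text
[522.47814996 -30.8902147  180.64033267] [-3.14137876 -0.00344555  2.87831859]
```

View pics/c2.png

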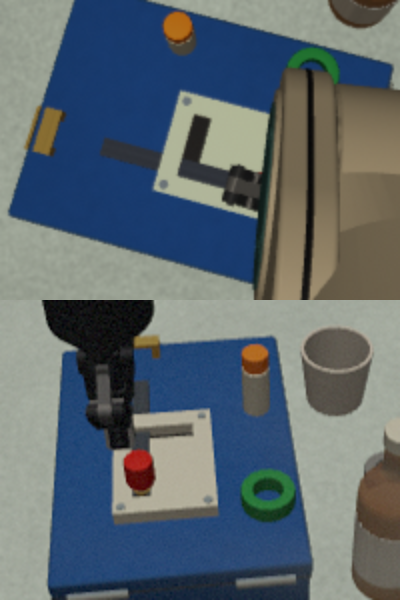

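```bash
python3 -c "
from h import *
t=get('top');s=get('side')
P=[[522.5,-30.9,180.6],[522.5,-30.9,94]]
print((proj(t,P)-[170,190])*2,(proj(s,P)-[140,150])*2)"
```

```text
[[303.6489343  208.00701286]
 [295.12722055 207.77897187]] [[119.24728932 143.25013461]
 [130.80569288 214.38893028]]
```

>>> move_arm(targets="-1 -0.8 -0.8 0 0 0 0; -1 0 0 2.5 0 0 0; -1 0 0 2.5 0 0 0; -1 0 0 1.2 0 0 0; -1 0 0 0 0 0 0")

```text
clock: 3.57
eef_pos: [528.4, -42.8, 117.5]
tool_rot: [-3.14, -0.003, 2.876]
force: [-0.1, -0.0, -0.1]
width: -0.2
gripper_force: 0.0
```

>>> move_arm(targets="-1 0 0 0.6 0 0 0; -1 0 0 0 0 0 0; -1 0 0 0 0 0 0")

```text
clock: 3.82
eef_pos: [530.2, -42.3, 114.1]
tool_rot: [3.141, 0.002, 2.877]
force: [0.6, 0.5, 0.6]
width: 0.3
gripper_force: 0.0
```

>>> move_arm(targets="-1 0 0 0.6 0 0 0; -1 0 0.6 0 0 0 0; -1 0 0.6 0 0 0 0; -1 0 0.6 0 0 0 0; -1 0 0.6 0 0 0 0")

```text
clock: 4.23
eef_pos: [535.8, -18.3, 107.5]
tool_rot: [-3.141, 0.0, 2.877]
force: [-0.4, -1.9, 0.9]
width: 0.1
gripper_force: 1.0
```

>>> move_arm(targets="-1 0 0.6 0 0 0 0; -1 0 0.6 0 0 0 0; -1 0 0.6 0 0 0 0; -1 0 0.6 0 0 0 0; -1 0 0.6 0 0 0 0")

```text
clock: 4.65
eef_pos: [543.3, 10.7, 107.2]
tool_rot: [-3.141, -0.001, 2.877]
force: [-2.0, -2.4, 0.8]
width: 0.1
gripper_force: 1.1
```

>>> move_arm(targets="-1 0 0.5 0 0 0 0; -1 0 0.5 0 0 0 0; -1 0 0.5 0 0 0 0; -1 0 0.3 0 0 0 0; -1 0 0 0 0 0 0")

```text
clock: 5.07
eef_pos: [548.6, 28.7, 107.2]
tool_rot: [3.141, 0.0, 2.878]
force: [-0.1, -0.1, 0.0]
width: 0.6
gripper_force: 0.0
```

>>> move_arm(targets="-1 0 0.2 0 0 0 0; -1 0 0.2 0 0 0 0; -1 0 0 0 0 0 0")

```text
clock: 5.32
eef_pos: [549.6, 31.5, 107.3]
tool_rot: [3.141, 0.0, 2.877]
force: [-0.6, -0.6, -0.1]
width: -0.1
gripper_force: 0.5
```

>>> move_arm(targets="-1 0 0.2 0 0 0 0; -1 0 0.2 0 0 0 0; -1 0 0 0 0 0 0")

```text
clock: 5.57
eef_pos: [550.6, 35.6, 107.3]
tool_rot: [3.141, 0.0, 2.877]
force: [0.0, -0.7, 0.1]
width: 0.1
gripper_force: 0.6
```

>>> move_arm(targets="-1 0 0.2 0 0 0 0; -1 0 0 0 0 0 0")

```text
clock: 5.73
eef_pos: [550.9, 37.1, 107.3]
tool_rot: [-3.141, 0.0, 2.877]
force: [-0.4, -2.1, 0.2]
width: -0.1
gripper_force: 0.9
```

>>> move_arm(targets="-1 0 0.2 0 0 0 0; -1 0 0 0 0 0 0")

```text
clock: 5.9
eef_pos: [551.0, 37.4, 107.3]
tool_rot: [-3.139, -0.0, 2.876]
force: [-1.4, -5.1, 1.4]
width: 0.1
gripper_force: 2.4
```

>>> move_arm(targets="-1 0 0.2 0 0 0 0; -1 0 0 0 0 0 0")

```text
clock: 6.07
eef_pos: [551.1, 37.8, 107.3]
tool_rot: [-3.138, -0.001, 2.875]
force: [-2.7, -8.1, 2.2]
width: -0.1
gripper_force: 4.0
```

Firm stop at the corner. Next I'll back off and go round to the knob's -x side.

>>> move_arm(targets="-1 0 -1 0 0 0 0; -1 0 -1 0 0 0 0; -1 1.8 0 0 0 0 0; -1 1.8 0 0 0 0 0; -1 0 0 0 0 0 0")

```text
clock: 6.48
eef_pos: [508.0, 32.0, 107.0]
tool_rot: [3.142, -0.005, 2.878]
force: [-0.8, 0.5, 0.8]
width: -0.1
gripper_force: 0.0
```

>>> move_arm(targets="-1 0 1.4 0 0 0 0; -1 0 1.4 0 0 0 0; -1 0 1.3 0 0 0 0; -1 0 0 0 0 0 0; -1 0 0 0 0 0 0")

```text
clock: 6.9
eef_pos: [523.0, 71.3, 107.3]
tool_rot: [3.141, 0.0, 2.878]
force: [-0.1, 0.5, 0.2]
width: -0.2
gripper_force: 0.0
```

```bash
python3 -c "
from h import *
O=np.array([581.8,51.05]);p=read_state()['eef_pos'][:2]-O;print(p@[.9708,-.2398],p@[.2398,.9708])
t=get('top');s=get('side')
P=[[553.9,63.1,112]]
print(proj(s,P))
a=np.vstack([cv2.resize(t['color'][190:340,170:370],(400,300)),cv2.resize(s['color'][150:300,140:340],(400,300))])
cv2.imwrite('pics/c3.png',a[:,:,::-1])"
```

```text
-61.93773121940034 5.597199235275994
[[208.57585454 208.97961599]]
```

View pics/c3.png

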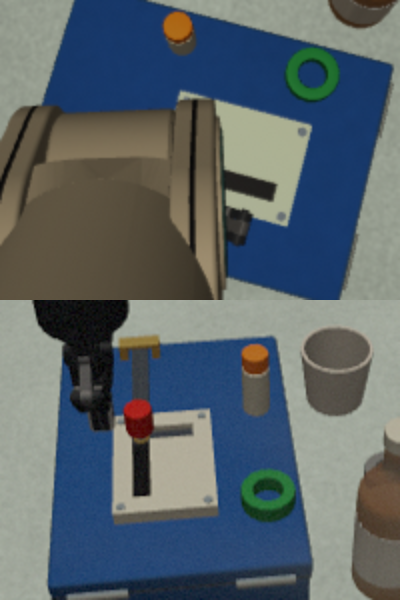

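The knob sits at the corner (crop 138,418; predicted 137,418), the finger is beside it, and the rest is untouched. I'll push sideways.

>>> move_arm(targets="-1 -0.6 0 0 0 0 0; -1 -0.6 0 0 0 0 0; -1 -0.6 0 0 0 0 0; -1 -0.6 0 0 0 0 0; -1 -0.6 0 0 0 0 0")

```text
clock: 7.42
eef_pos: [551.9, 62.3, 107.2]
tool_rot: [-3.141, -0.001, 2.876]
force: [-2.4, 0.6, 0.7]
width: 0.2
gripper_force: 1.0
```

>>> move_arm(targets="-1 -0.5 0 0 0 0 0; -1 -0.5 0 0 0 0 0; -1 0 0 0 0 0 0")

```text
clock: 7.67
eef_pos: [562.8, 59.7, 107.3]
tool_rot: [3.141, 0.002, 2.876]
force: [0.5, -0.5, -0.2]
width: 0.0
gripper_force: 0.0
```

>>> move_arm(targets="-1 -0.2 0 0 0 0 0; -1 -0.2 0 0 0 0 0; -1 0 0 0 0 0 0")

```text
clock: 7.92
eef_pos: [565.4, 59.1, 107.3]
tool_rot: [-3.142, 0.0, 2.877]
force: [-0.5, 0.6, -0.5]
width: -0.1
gripper_force: 0.3
```

>>> move_arm(targets="-1 -0.2 0 0 0 0 0; -1 -0.2 0 0 0 0 0; -1 0 0 0 0 0 0")

```text
clock: 8.17
eef_pos: [569.3, 58.2, 107.3]
tool_rot: [3.141, 0.0, 2.877]
force: [-1.1, 0.7, -0.2]
width: -0.1
gripper_force: 0.5
```

>>> move_arm(targets="-1 -0.2 0 0 0 0 0; -1 0 0 0 0 0 0")

```text
clock: 8.33
eef_pos: [570.0, 58.0, 107.2]
tool_rot: [-3.141, -0.002, 2.877]
force: [-3.7, 1.0, 3.7]
width: -0.0
gripper_force: 2.2
```

>>> move_arm(targets="-1 -0.2 0 0 0 0 0; -1 0 0 0 0 0 0")

```text
clock: 8.5
eef_pos: [570.2, 57.9, 107.2]
tool_rot: [-3.141, -0.006, 2.877]
force: [-7.8, 2.2, 6.4]
width: -0.3
gripper_force: 4.1
```

Firm stop at the end of the short leg. I'll back straight off, rise and look.

>>> move_arm(targets="-1 0.7 0 0 0 0 0; -1 1.5 0 0 0 0 0; -1 2 0 0 0 0 0; -1 2 0 0 0 0 0; -1 0 0 0 0 0 0")

```text
clock: 8.92
eef_pos: [509.4, 74.2, 107.1]
tool_rot: [-3.141, -0.003, 2.879]
force: [-0.9, -0.0, -0.2]
width: 0.1
gripper_force: 0.0
```

>>> move_arm(targets="-1 0 0 -2.5 0 0 0; -1 0 0 -2.5 0 0 0; -1 0 0 -2.5 0 0 0; -1 0 0 0 0 0 0; -1 0 0 0 0 0 0")

```text
clock: 9.33
eef_pos: [515.2, 73.2, 183.9]
tool_rot: [3.139, 0.005, 2.877]
force: [-1.1, 0.3, -0.2]
width: 0.2
gripper_force: 0.0
```

```bash
python3 -c "
from h import *
s=get('side')
ks=blob(s,(0,170,60),(6,255,255),(190,190,260,260)); m=cv2.moments(ks);p=onz(s,m['m10']/m['m00'],m['m01']/m['m00'],112)[:2]-[581.8,51.05]
print(p@[.9708,-.2398],p@[.2398,.9708],read_state()['eef_pos'],read_state()['force'])
cv2.imwrite('pics/c4.png',cv2.resize(s['color'][150:300,140:390],(750,450))[:,:,::-1])"
```

```text
9.78764612877687 5.523088034917042 [514.02769408  73.13650969 182.69148111] [-0.21869069 -0.1894132   0.1214759 ]
```

View pics/c4.png

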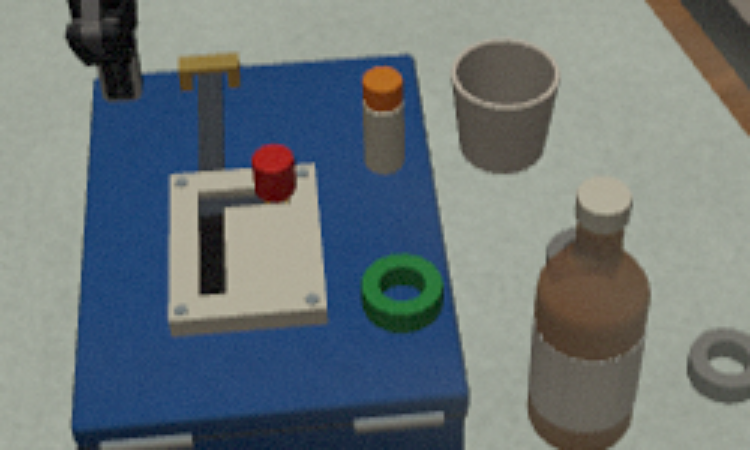

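The knob (crop 274,172) is at the end of the short leg, measured at (9.8, 5.5) against the nominal (10, 5). The bolt is in the keeper and everything else is standing.

```bash
python3 -c "
from h import *
print(order.finish_job())"
```

```text
the job is handed in; nothing more can be done
None
```

The job is handed in: the knob is at the end of the short leg with the bolt in the keeper, about 9.5 s used of the 42 s, and the glue stick, tape roll, bottle and cup all look undisturbed in the last picture; no verdict was returned.

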